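# Push the dial controller home in its locating bracket

### The arm

A 6-joint arm with a two-finger parallel gripper is mounted at the origin on the work surface. World frame = base frame: x ahead of the robot, y to its left, z up, the work surface at z = 0. Lengths are in m, angles in rad, forces in N, time in s.
With the tool pointing down it reaches from about 0.2 to 0.875 m from the base axis. Payload 3.4 kg.
Tool frame: the origin (TCP) lies between the finger pads; the fingertips stand 25 mm ahead of it and the grasp point (between the pads) lies 6 mm ahead of it (r.nose_length is the z of the fingertips in the tool frame, in m); z points along the fingers, y is the line along which they close (so a half turn about z gives the same grasp; the last joint's range is limited). The gripper opens to 94 mm and grips with 3 to 60 N. Pads are 16 mm wide; open, the fingers measure 119 mm over their backs; the gripper's body (75 mm by 177 mm) begins 78 mm behind the grasp point.
Start: joints at [-1.458, 0.276, 1.505, -0, 1.361, -0.121], TCP at [0.133, -0.559, 0.23] pointing down, gripper open.
Joint ranges: [-2.89, 2.89], [-0.75, 2.08], [0.22, 2.7], [-1.18, 4.32], [0.11, 2.71], [-2.7, 2.7]. Speed limits (rad/s): [2.57, 2.57, 3.14, 3.14, 3.14, 3.14].

### API

Orientations are given as a unit quaternion [w, x, y, z].
In Python, from plant import r, gripper_to, inverse_kinematics, vision, models, telemetry gives the robot as it stands. Calls block until the motion is done:
- r.move_to(position, orientation): joint-space move of the TCP to a pose.
- r.move_l(position, rot=None, vel=0.15, guard=None): straight line of the TCP; rot=None keeps the orientation; vel is the mean speed in m/s. With guard (N) it stops when the force on the tool has changed by that much, and returns True; else False.
- r.movej(angles): joint-space move.
- gripper_to(opening, f_grip=None): finger opening in m; f_grip is the grip in N (None keeps the last); returns when the fingers have stopped.
- r.hold(seconds).
- inverse_kinematics(position, orientation): joint angles nearest the present ones, or None.
- vision.snapshot(name): name is "scene" or "side" or "wrist"; returns the picture (400x640x3 uint8, red, green, blue); there is no depth.
- vision.get_calibration(name): a dict with "fx", "fy", "cx", "cy" (pixels), "position" and "orientation" of the camera in the world. Camera axes: x right, y down, z forward; pixel columns grow to the right and rows downward; lengths in m; the calibration is good to about 2 mm. A picture is of the moment at which its call begins: read the wrist's pose just before it. get_calibration takes no time and is no camera call; for the wrist camera it gives the pose at the moment of the call.
A pose or a line that the arm cannot do raises r.PlanningError and nothing moves.
- r.sign_off(): hands the job in; it is judged then, once.
Trained networks look in the newest picture that a camera, given by its name, has taken for a name from the list of things; names that differ only in an ending like _2 or _b are one class to them, and where a whole thing is asked for, a point or a joint stands for the part that bears it (a point fixed in the world has none). Each returns a list of dicts, best first, with "score" (0 to 1); they miss things now and then, are a little off and sometimes report something else, mostly with a low value. They report only what shows in the picture. A call takes as long as a camera call. They do not tell look-alikes from the thing itself.
- models.boxes_of(thing, camera): "at" ([x, y, z] in m, in world coordinates, good to about 4 mm: the middle of the surface that is visible of it).
- models.regions_of(thing, camera): "pixels" (400x640 bool, what is visible of it).
- models.mark_of(thing, camera): "at" ([x, y, z] in m, in world coordinates, good to about 4 mm: a listed point, or the origin of a listed thing).
Readings, each from a call of its own:
- telemetry.current_t(): time.
- telemetry.current_joints(): joint angles.
- telemetry.current_dq(): joint speeds.
- telemetry.current_joint_efforts(): joint torques, N m.
- telemetry.current_ee_pos(): TCP position.
- telemetry.current_tool_rot(): TCP orientation.
- telemetry.current_wrist_force(): force on the tool from outside, world axes, zero at the start.
- telemetry.current_torque(): the same for the moment, N m.
- telemetry.current_opening(): finger opening in m.
- telemetry.current_finger_force(): force on a finger pad.
Only numpy, scipy, OpenCV 4.12 (cv2) and the standard library are available. Lean on these libraries where they do the work, as an engineer would, in place of code of your own. Each camera call takes 0.05 s, during which the arm holds its last target. There are 200 camera calls.

### The job

Push the dial controller (the flat black box with the big round dial on top) along the desk with the fingertips into the corner of the T-shaped metal bracket on the side where it now lies, until its back edge sits flush against the long rail and its inner end is snug against the middle stop. Do not lift or tip it and do not touch its dial, leave the mouse, the stylus and everything else where they are, and finish clear of everything.

Things in the scene. Friction and masses are not known exactly. Their poses are not given: they have to be found in the camera images.
- controller: the dial controller: flat black box 100 (its x) x 124 (its y) x 28 mm high, 0.25 to 0.6 kg, loose on the desk, slides at a push of a few newtons (20 N against the stops does no harm); origin at the centre of its underside, z up. Its +x side is the back edge that goes against the long rail (it starts turned at most about 20 degrees from the bracket), +y its left end. Push it on its upright sides, below 28 mm
- dial: the round dial on top of the controller, 58 mm across, 20 mm tall, fixed to it, must not be touched; origin at the centre of its underside, 8 mm towards the controller's +x from its centre and 28 mm above the desk; its top is 48 mm above the desk
- bracket: T-shaped aluminium bracket fixed to the desk, 18 mm high; origin on the desk where the long rail's face (towards the robot) meets the centre line of the middle stop. The rail runs 220 mm each way along its y, from x = 0 to x = 15 mm; the middle stop is 16 mm wide (y = -8 to 8 mm) and runs from the rail to x = -90 mm, towards the robot
- corner_left (a point): point on the desk where the controller's origin lies when it is fully home in the left (+y) corner: x = -50, y = 70 mm from the bracket's origin in its frame; its axes are the bracket's
- corner_right (a point): the same for the right (-y) corner: x = -50, y = -70 mm
- mouse: grey computer mouse 104 x 60 x 34 mm, loose, bystander on the other side of the bracket; origin at the centre of its underside
- stylus: black stylus 125 mm long (along its x), 13 mm wide and high, loose, bystander lying on the robot's side of the middle stop, roughly in line with it; origin on its underside near the middle
- flash_drive: white flash drive 59 x 19 x 9 mm behind the rail, loose, bystander; origin on its underside
- note_block: block of white note paper 76 x 76 x 30 mm behind the rail, loose, bystander; origin at the centre of its underside
- mug: white mug 82 mm across, 92 mm tall, on the right of the desk, loose, bystander; origin at the centre of its underside
- keyboard: black keyboard 140 x 360 x 22 mm on the left of the desk, loose, bystander; long along its y; origin at the centre of its underside
Mind the look-alikes: they are no part of the job. What is shaped like the controller but blue is not meant.

How it is judged:
By the outcome, as a careful person would: the job done as asked, in the order asked, and still so for the second after the job is handed in, with the robot touching nothing.
It also fails if it takes over 67 s, if anything falls off the work surface, if the arm or the gripper's body presses on something with over 40 N, if the wrist force passes 120 N, or if a joint passes its speed limit or range.

## Working session

There is one attempt and no reset: what is moved stays moved. The work goes in short steps, each a Python script; the robot and the scene stay as the last script left them, time stands still between calls to the robot, and variables do not carry over. Pictures are saved under pics/ and viewed, at most 10 in all, crops included, and the job is handed in when it is done.

```bash
mkdir -p pics; ls; python3 - <<'E'
from plant import *
import cv2, numpy as np
for c in("scene","side"):
    im=vision.snapshot(c); cv2.imwrite(f"pics/{c}0.png",im[:,:,::-1])
    k=vision.get_calibration(c); print(c,k)
    for t in("controller","dial","bracket","corner_left","corner_right","stylus","mouse"):
        print(t,[(np.round(d["at"],3).tolist(),round(d["score"],2)) for d in models.mark_of(t,c)][:3])
print(telemetry.current_t())
E
```

```text
pics
scene {'fx': 487.5150477398261, 'fy': 487.5150477398261, 'cx': 316.90708437252084, 'cy': 202.08796928242438, 'position': array([1.87033514, 0.07436113, 1.21178145]), 'orientation': array([-0.27530522,  0.62406195,  0.66752569, -0.29860202])}
controller [([0.358, -0.27, -0.0], 0.89), ([0.532, -0.354, 0.003], 0.71), ([0.522, -0.164, -0.001], 0.66)]
dial [([0.529, -0.164, 0.03], 0.71), ([0.35, -0.274, 0.033], 0.62), ([0.527, -0.357, 0.026], 0.54)]
bracket [([0.658, 0.0, 0.0], 0.95)]
corner_left [([0.523, -0.167, -0.002], 0.27)]
corner_right []
stylus [([0.478, -0.01, -0.001], 0.59)]
mouse [([0.53, 0.15, 0.002], 0.93)]
side {'fx': 483.7680144102157, 'fy': 483.7680144102157, 'cx': 317.11958127393183, 'cy': 198.36745485246405, 'position': array([0.11003939, 1.17123471, 1.02836981]), 'orientation': array([ 0.08509294, -0.16202429,  0.88294869, -0.43232966])}
controller [([0.526, -0.159, 0.002], 0.82), ([0.532, -0.348, -0.0], 0.76), ([0.355, -0.272, 0.001], 0.62)]
dial [([0.527, -0.356, 0.027], 0.7), ([0.351, -0.279, 0.028], 0.65), ([0.53, -0.157, 0.026], 0.49)]
bracket [([0.661, -0.001, -0.003], 0.77)]
corner_left [([0.6, 0.068, -0.001], 0.68)]
corner_right [([0.614, -0.071, 0.0], 0.82)]
stylus [([0.471, -0.01, -0.001], 0.49)]
mouse [([0.53, 0.145, -0.002], 0.65)]
0.8
```

View pics/scene0.png

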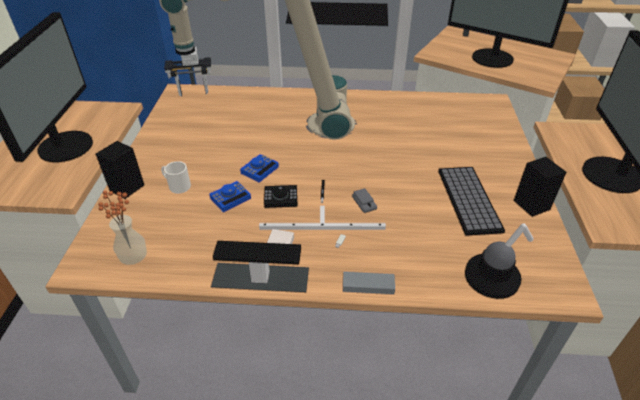

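View pics/side0.png

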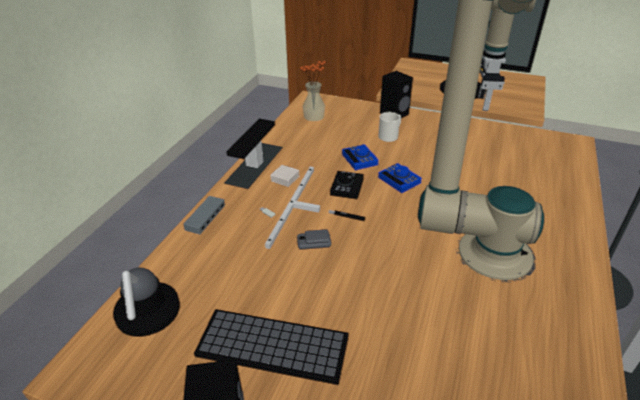

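The black controller (scene pixel 281,196) is the real one, at about (0.524,-0.162), and the other two are blue. It is on the bracket's right side, and the stylus is in line with the stop. Next is a wrist view for precise poses.

```bash
cat >h.py <<'E'
from plant import *
import cv2, numpy as np
from scipy.spatial.transform import Rotation as R
def quat(yaw):  # tool down, closing axis y turned by yaw from world -y
    x,y,z,w=(R.from_euler('z',yaw)*R.from_euler('x',np.pi)).as_quat(); return [w,x,y,z]
def cam(c):
    k=vision.get_calibration(c); q=k["orientation"]
    return k,R.from_quat([q[1],q[2],q[3],q[0]]).as_matrix()
def px2w(k,M,uv,z):
    uv=np.atleast_2d(uv).astype(float)
    d=np.c_[(uv[:,0]-k["cx"])/k["fx"],(uv[:,1]-k["cy"])/k["fy"],np.ones(len(uv))]@M.T
    p=k["position"]; return p+d*((z-p[2])/d[:,2])[:,None]
def w2px(k,M,P):
    c=(np.atleast_2d(P)-k["position"])@M
    return np.c_[k["fx"]*c[:,0]/c[:,2]+k["cx"],k["fy"]*c[:,1]/c[:,2]+k["cy"]]
def look(name):
    k,M=cam("wrist"); im=vision.snapshot("wrist"); cv2.imwrite(f"pics/{name}.png",im[:,:,::-1])
    np.savez(f"pics/{name}.npz",im=im,M=M,p=k["position"]); return k,M,im
E
python3 - <<'E'
from h import *
print(telemetry.current_tool_rot(),quat(0))
r.move_to([0.48,-0.10,0.40],quat(0))
k,M,im=look("w0"); print(k,M.round(2).tolist())
for t in("controller","dial","bracket","corner_right","stylus"):
    print(t,[(np.round(d["at"],3).tolist(),round(d["score"],2)) for d in models.mark_of(t,"wrist")][:3])
print(telemetry.current_t(),telemetry.current_joints())
E
```

```text
[ 7.47816504e-05  9.93177485e-01  1.16612508e-01 -4.23023626e-08] [np.float64(6.123233995736766e-17), np.float64(1.0), np.float64(0.0), np.float64(0.0)]
{'fx': 298.47827382144214, 'fy': 298.47827382144214, 'cx': 320.63064144129, 'cy': 200.6672242236256, 'position': array([ 0.54870805, -0.10174625,  0.55474901]), 'orientation': array([-0.08576421, -0.70168993,  0.70207036,  0.08586584])} [[-0.0, -0.97, -0.24], [-1.0, 0.0, 0.0], [-0.0, 0.24, -0.97]]
controller [([0.359, -0.27, -0.006], 0.98), ([0.52, -0.161, -0.001], 0.73), ([0.538, -0.352, 0.001], 0.57)]
dial [([0.53, -0.159, 0.028], 0.97), ([0.527, -0.361, 0.027], 0.74), ([0.355, -0.279, 0.026], 0.72)]
bracket [([0.661, -0.002, 0.003], 0.79)]
corner_right []
stylus [([0.474, -0.01, -0.001], 0.63)]
3.25 [-3.48172525e-01  9.56490073e-02  1.32904525e+00 -2.35702737e-05
  1.71718684e+00  1.22334206e+00]
```

View pics/w0.png

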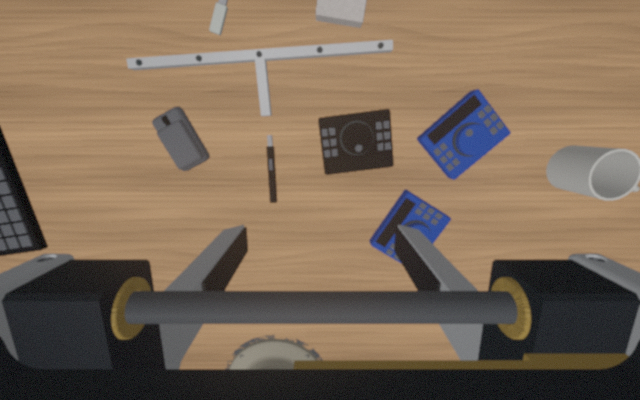

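The wrist view shows the rail from (128,65) to (393,46), the stop down to (265,115), and the black controller spanning (319..394, 110..174). The stylus spans (270,137) to (273,202). I'll now fit the bracket and controller poses from their masks.

```bash
cat >>h.py <<'E'
def box2d(T,sx,sy,cx=0,cy=0):
    c,s=np.cos(T[2]),np.sin(T[2]); A=np.array([[c,-s],[s,c]])
    return np.array([T[0],T[1]])+(np.array([[1,1],[1,-1],[-1,-1],[-1,1]])*[sx/2,sy/2]+[cx,cy])@A.T
def silh(k,M,T,parts):
    m=np.zeros((400*4,640*4),np.uint8)
    for sx,sy,cx,cy,h in parts:
        b=box2d(T,sx,sy,cx,cy); P=np.r_[np.c_[b,np.zeros(4)],np.c_[b,np.full(4,h)]]
        cv2.fillConvexPoly(m,np.round(cv2.convexHull(w2px(k,M,P).astype(np.float32))*4+1.5).astype(np.int32),255)
    return cv2.resize(m,(640,400),interpolation=cv2.INTER_AREA)/255.
CTRL=[(.1,.124,0,0,.028)]; BR=[(.015,.44,.0075,0,.018),(.09,.016,-.045,0,.018)]
from scipy.optimize import minimize
def fit(k,M,mask,T0,parts):
    w=cv2.GaussianBlur(mask.astype(float),(0,0),1.)
    f=lambda t:((cv2.GaussianBlur(silh(k,M,t,parts),(0,0),1.)-w)**2).sum()
    S=np.array([np.r_[T0]]+[np.r_[T0]+d for d in np.diag([.012,.012,.06])])
    o=minimize(f,T0,method="Nelder-Mead",options=dict(initial_simplex=S,xatol=1e-4,fatol=.05,maxiter=250))
    return o.x,o.fun,mask.sum()
def masks(im):
    hsv=cv2.cvtColor(im,cv2.COLOR_RGB2HSV); return (hsv[...,2]<90)&(im[...,2].astype(int)-im[...,0]<40),(hsv[...,1]<60)&(hsv[...,2]>120)
def comp(m,uv,win=12):
    n,l=cv2.connectedComponents(m.astype(np.uint8)); u,v=np.round(uv).astype(int)
    a=l[v-win:v+win,u-win:u+win]; a=a[a>0]; return l==np.bincount(a).argmax()
E
cat >fitw.py <<'E'
from h import *
def run(name,Tc,Tb):
    d=np.load(f"pics/{name}.npz"); k=dict(cam("wrist")[0]); k["position"]=d["p"]; M=d["M"]; im=d["im"]
    dark,light=masks(im)
    out=[]
    for m,T,parts,h in((dark,Tc,CTRL,.028),(light,Tb,BR,.018)):
        if T is None: out.append(None); continue
        c=comp(m,w2px(k,M,[T[0],T[1],h])[0])
        c=cv2.morphologyEx(c.astype(np.uint8),cv2.MORPH_CLOSE,np.ones((7,7))) 
        cs,_=cv2.findContours(c,cv2.RETR_EXTERNAL,2); c=cv2.drawContours(np.zeros_like(c),cs,-1,1,-1)
        x=fit(k,M,c,T,parts); print(x); out.append(x[0])
    return out
E
python3 - <<'E'
from fitw import *
c,b=run("w0",[.522,-.161,.08],[.66,-.001,.08])
A=R.from_euler('z',b[2]).as_matrix()[:2,:2]
print("ctrl in bracket",A.T@(c[:2]-b[:2]),c[2]-b[2])
d=np.load("pics/w0.npz");k=cam("wrist")[0];k["position"]=d["p"]
print("stylus",px2w(k,d["M"],[(270,137),(273,202)],.006)[:,:2])
E
```

```text
(array([ 0.52204089, -0.16343709,  0.12524012]), np.float64(87.25498697259516), np.uint64(3936))
(array([6.58460062e-01, 5.16031785e-04, 6.39026057e-02]), np.float64(26.577984186999327), np.uint64(4164))
ctrl in bracket [-0.14661063 -0.15490687] 0.06133750944057598
stylus [[ 0.5305522  -0.01060664]
 [ 0.40993058 -0.01129978]]
```

Measured in the bracket frame: the controller is at (-147,-155) mm, turned +3.5°. The plan is three pushes: +x onto the rail, which keeps clear of the stylus, then +y along the rail to the stop, then a reseating +x push.

```bash
cat >>h.py <<'E'
B=np.array([.65846,.0005,.0639])
def bw(x,y,z): 
    c,s=np.cos(B[2]),np.sin(B[2]); return [B[0]+c*x-s*y,B[1]+s*x+c*y,z]
def wb(p,):
    c,s=np.cos(B[2]),np.sin(B[2]); d=np.array(p[:2])-B[:2]; return np.round([c*d[0]+s*d[1],-s*d[0]+c*d[1]],4)
def st(t): print(t,wb(telemetry.current_ee_pos()),np.round(telemetry.current_wrist_force(),1),round(telemetry.current_t(),2))
E
python3 - <<'E'
from h import *
gripper_to(.06)
q=quat(B[2])
r.move_to(bw(-.218,-.155,.15),q)
r.move_l(bw(-.218,-.155,.06),vel=.15)
print(r.move_l(bw(-.218,-.155,.034),vel=.06,guard=8)); st("down")
print(r.move_l(bw(-.125,-.155,.034),vel=.06,guard=20)); st("push")
print(r.move_l(bw(-.098,-.155,.034),vel=.025,guard=14)); st("rail")
E
```

```text
False
down [-0.2182 -0.1549] [ 1.  -0.   0.6] 6.3
False
push [-0.1269 -0.1544] [-5.7 -0.5  4. ] 8.0
True
rail [-0.1094 -0.1541] [-0.4  0.3 -0.4] 8.83
```

```bash
python3 - <<'E'
from h import *
gripper_to
r.move_l(bw(-.14,-.155,.034),vel=.1)
r.move_l(bw(-.14,-.155,.15),vel=.2)
gripper_to(.045)
q=min((quat(B[2]+a) for a in(-np.pi/2,np.pi/2)),key=lambda q:abs(j[5]) if (j:=inverse_kinematics(bw(-.057,-.25,.15),q)) is not None else 9)
r.move_to(bw(-.057,-.25,.15),q); print(telemetry.current_joints().round(2))
r.move_l(bw(-.057,-.25,.06),vel=.15)
print(r.move_l(bw(-.057,-.25,.034),vel=.06,guard=8)); st("down")
print(r.move_l(bw(-.057,-.157,.034),vel=.06,guard=20)); st("push")
print(r.move_l(bw(-.057,-.130,.034),vel=.025,guard=14)); st("stop")
r.move_l(bw(-.057,-.18,.034),vel=.1)
r.move_l(bw(-.057,-.18,.15),vel=.2)
q=quat(B[2]); r.move_to(bw(-.18,-.075,.36),q)
look("w1"); st("end")
E
```

```text
[-0.49  0.46  1.42  0.    1.26 -0.56]
False
down [-0.0571 -0.2499] [-0.1 -0.2  0.2] 13.27
False
push [-0.0569 -0.157 ] [-0.4 -3.   1.6] 14.97
True
stop [-0.057  -0.1414] [ 0.9 -1.8  0.6] 15.72
end [-0.1799 -0.0752] [ 0.4  0.2 -0.2] 18.48
```

View pics/w1.png

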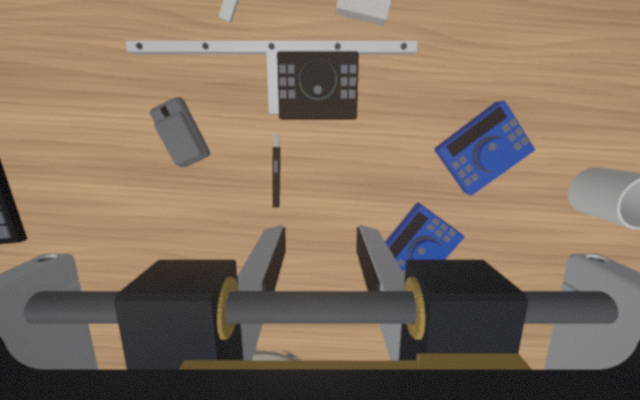

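The controller is in the corner: its back edge is at the rail (row 53) and its inner end at the stop (column 278). The stylus and mouse haven't moved. I'll press it in firmly both ways to seat it.

```bash
python3 - <<'E'
from h import *
gripper_to(.06)
r.move_l(bw(-.128,-.077,.15),vel=.25)
r.move_l(bw(-.128,-.077,.06),vel=.15)
print(r.move_l(bw(-.128,-.077,.034),vel=.06,guard=8)); st("down")
print(r.move_l(bw(-.095,-.077,.034),vel=.015,guard=18)); st("rail")
r.move_l(bw(-.125,-.077,.034),vel=.1)
r.move_l(bw(-.125,-.077,.15),vel=.2)
gripper_to(.045)
r.move_to(bw(-.057,-.175,.15),quat(B[2]-np.pi/2) if (j:=inverse_kinematics(bw(-.057,-.175,.15),quat(B[2]-np.pi/2))) is not None and abs(j[5])<1.2 else quat(B[2]+np.pi/2))
r.move_l(bw(-.057,-.175,.06),vel=.15)
r.move_l(bw(-.057,-.175,.034),vel=.06,guard=8)
print(r.move_l(bw(-.057,-.125,.034),vel=.015,guard=18)); st("stop")
r.move_l(bw(-.057,-.18,.034),vel=.1)
r.move_l(bw(-.057,-.18,.15),vel=.2)
r.move_to(bw(-.16,-.075,.28),quat(B[2]))
look("w2"); st("end")
from fitw import *
c,b=run("w2",bw(-.05,-.07,0)[:2]+[B[2]],list(B))
cv2.imwrite("pics/w2c.png",cv2.resize(cv2.imread("pics/w2.png")[0:170,200:450],None,fx=3,fy=3,interpolation=2))
E
```

```text
False
down [-0.1281 -0.0769] [ 0.4  0.4 -0. ] 21.3
True
rail [-0.1094 -0.0767] [-0.9  0.1 -0.7] 22.82
True
stop [-0.057  -0.1414] [-1.2 -1.8  1.1] 29.5
end [-0.16   -0.0751] [0.6 0.8 0.1] 32.3
(array([ 0.61240642, -0.07340561,  0.05950036]), np.float64(180.40416026700345), np.uint64(7466))
(array([0.65870788, 0.00158183, 0.06627502]), np.float64(283.9616095031538), np.uint64(6379))
```

View pics/w2c.png

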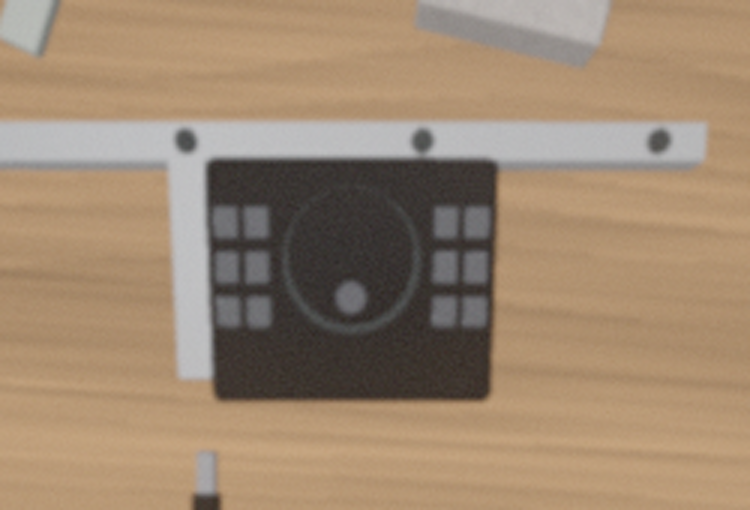

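The closer view shows no gap at the rail or the stop, and both firm pushes ended where the first ones did. Handing in.

```bash
python3 -c "
from plant import *
r.hold(.3); print(r.sign_off(), telemetry.current_t())"
```

```text
the job is handed in; nothing more can be done
the job is handed in; nothing more can be done
```

The black dial controller is in the right-hand corner of the bracket, with its back edge flush on the long rail and its inner end snug against the middle stop; I saw nothing else move, and the arm finished clear and the job is handed in at about 33 s.

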